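# Open the combination lock and hold it up

## Robot

A 6-joint arm with a two-finger parallel gripper is mounted at the origin on a cart in front of the work surface, level with it; the furniture and walls round the work are solid. World frame = base frame: x ahead of the robot, y to its left, z up, the work surface at z = 0. Lengths are in mm, angles in degrees, forces in N, time in s.
With the tool pointing down it reaches from about 300 to 850 mm from the base axis. Payload 4.2 kg.
Tool frame: the origin (TCP) lies midway between the tips of the shut fingers; the grasp point (between the pads) lies 19 mm behind it; x points along the fingers, y is the direction in which the jaws open and shut, and the axes are right-handed (so a half turn about x gives the same grasp; the last joint's range is limited). The gripper opens to 91 mm and grips with 3 to 60 N. Pads are 32 mm wide; open, the fingers measure 118 mm over their backs; the gripper's body (76 mm by 178 mm) begins 60 mm behind the grasp point.
Start: joints at [-68.927, 18.312, 89.639, -0, 72.044, -1.146], TCP at [217.442, -532.318, 213.976] pointing down, gripper open.
Joint ranges: [-177.97, 177.97], [-48.28, 115.42], [12.27, 149.76], [-77.06, 257.06], [2.81, 150.46], [-146.56, 146.56]. Speed limits (degrees/s): [147.25, 147.25, 180, 180, 180, 180].

## Interface

Orientations are given as [roll, pitch, yaw] about the fixed x, y, z axes, in that order (R = Rz(yaw) Ry(pitch) Rx(roll)).
In Python, from workcell import env gives the robot as it stands.
- The arm moves only by the shell command python3 -m handwheel 'ROWS' [FORCE]. ROWS is text: rows parted by semicolons, each of 7 numbers parted by spaces: the turn, a rotation vector about the tool's x, y, z in degrees, then the shift along the tool's x, y, z in m, then the finger opening in m, from 0 to 0.0912. In form: rx ry rz x y z grip; .... A call has 1 to 12 rows; each row is the pose to reach, as a shift and turn from the pose commanded when the call began, along the tool's axes at that moment; what a row does not reach only later rows make up. A row lasts 1/12 s, in which the tool goes at most 41.7 mm and 7.16 degrees, less where a joint would pass 70% of its speed; a pose out of reach is approached as far as the arm can. A call with a gripper value outside its range is refused whole. The fingers move at their own pace and stop on an object; FORCE is the grip in N (left out, the last holds). Time passes only in rows, so rows that repeat a pose let the fingers close. It gives the time, the measured TCP pose, the force and the opening at its end, in the units of the state.
- env.state(): the state, without advancing time (a new reading comes with each control period).
- env.grab_frame(name): name is "scene" or "top" or "wrist"; returns the picture (400x640x3 uint8, red, green, blue); there is no depth.
- env.get_calibration(name): a dict with "mtx" (3x3 intrinsics, pixels), "T" (4x4, takes a point from camera to world coordinates); the wrist camera has in their place "hand_eye" (4x4, takes a point from camera to tool coordinates, whose origin is the TCP and whose axes are the tool frame's). Camera axes: x right, y up, looking along -z (the intrinsics and any distortion apply to the point x, -y, -z); pixel columns grow to the right and rows downward; lengths in mm; the calibration is good to about 2 mm. A picture is of the moment at which its call begins: read the wrist's pose just before it. get_calibration takes no time and is no camera call.
- env.job_done(): hands the job in, once; it reports no verdict.
The state is a dict: "time_s": time; "qpos": joint angles; "qvel": joint speeds; "effort": joint torques, N m; "ee_pos": TCP position; "ee_rot": TCP orientation; "force": force on the tool from outside, world axes, zero at the start; "torque": the same for the moment, N m; "gripper_width": finger opening in mm.
Only numpy, scipy, OpenCV 4.12 (cv2) and the standard library are available. Lean on these libraries where they do the work, as an engineer would, in place of code of your own. Each camera call takes 0.05 s, during which the arm holds its last target. There are 200 camera calls.

## Task

Open the combination lock that stands in the tray: press its sprung dial knob fully down and, keeping it pressed, turn it clockwise through its notches until its pointer aims at the raised open mark beside the shackle, then let the knob spring back up. Pull the square shackle up until it is fully open, lift the lock out of the tray by the shackle and finish holding it up, roughly level, with its underside about 12 cm above the table; leave the things around it where they are.

Things in the scene. Friction and masses are not known exactly. Their poses are not given: they have to be found in the camera images.
- lock: dark steel combination lock, a case 140 x 66 x 44 mm (x, y, z), about 0.6 kg in all and heavier at its +x (shackle) end, standing loose in the tray. Origin: centre of the underside. +x points along the case from the dial to the shackle, +z is up. The dial's axis is at x = -38 mm, the shackle's centre at x = +34 mm, both y = 0
- tray: fixed grey plastic tray that holds the lock upright and stops it turning: inside 148 x 72 mm, floor 5 mm above the table, walls 5 mm thick and 20 mm high, on a 170 x 94 mm foot. Origin: centre of the underside; same axes as the lock
- dial_grip (a point): middle of the knob's grip bar, on the dial's axis, 27 mm above the case's top when the knob is up. Black knob: a round skirt 46 mm across (from 7 to 12 mm above the case's top) that carries an upright grip bar 36 mm long, 14 mm thick and 30 mm high (top 42 mm above the case). This point's +x is the pointer direction, along the grip bar; a steel line on the bar's top and a steel nose on the skirt lie at the pointer end
- shackle_grip (a point): middle of the shackle's crossbar: square steel U, crossbar 48 mm long along the lock's x, 12 mm thick across (y) and 14 mm high, its centre 35 mm above the case's top when shut (79 mm above the underside), with a leg at each end
- open_mark (a point): top of the raised steel block (12 x 6 mm, 8 mm high) on the case's top, 33 mm from the dial's axis towards the shackle: the open mark. The other notches have only low round dots
- lock_dial (a joint): angle of the dial in rad about the vertical, 0 when the pointer aims at the open mark, growing counter-clockwise seen from above. It starts at about 0.6 to 1.5, so it must be turned clockwise; it usually starts in a notch, rarely between two. Notches every 24 degrees (0.419 rad), felt as clicks of about 0.03 Nm; the shackle is free only within about 0.1 rad of 0
- lock_press (a joint): how far the knob is pressed down, m: about 0 up, 0.006 fully down; spring of 6 to 8.5 N. While the knob is up the dial is locked; it turns freely, but for the clicks, from about 0.004; let go on a notch it springs up and locks again (it rests up to 3.7 mm down if let go between notches)
- lock_shackle (a joint): how far the shackle is pulled up out of the case, m: 0 shut, 0.024 fully open; slides with about 1.2 N of friction once the dial is on the open mark and stays where it is left; at its stop it carries the lock
Things that resemble listed ones, but are neither listed nor needed, are in the scene too. What is shaped like the lock but turquoise is not meant.

How it is judged:
By the outcome, as a careful person would: the job done as asked, in the order asked, and still so for the second after the job is handed in, while the arm keeps its last pose, push and grip.
It also fails if it takes over 45 s, if anything falls off the work surface, if the arm or the gripper's body presses on something with over 40 N, if the wrist force passes 120 N, or if a joint passes its speed limit or range.

## Working session

There is one attempt and no reset: what is moved stays moved. The work goes in short steps, Python scripts to look and compute and a shell command to move; the robot and the scene stay as the last step left them, time stands still between calls to the robot, and variables do not carry over. Pictures are saved under pics/ and viewed, on a budget of 10 in all, crops included, one or two more only if the job needs it, and the job is handed in when it is done.

```bash
mkdir -p pics; ls; python3 - <<'E'
from workcell import env
import cv2,numpy as np
for n in("scene","top"):
    cv2.imwrite(f"pics/{n}0.png",env.grab_frame(n)[...,::-1]); c=env.get_calibration(n); print(n,c)
print(env.get_calibration("wrist")); print(env.state())
a=cv2.imread("pics/scene0.png");b=cv2.imread("pics/top0.png")
cv2.imwrite("pics/both.png",cv2.resize(np.vstack([b,a])[:, :],(480,600)))
E
```

```text
pics
scene {'mtx': array([[361.55886181,   0.        , 317.46018784],
       [  0.        , 361.55886181, 202.44693985],
       [  0.        ,   0.        ,   1.        ]]), 'T': array([[-7.07513355e-01,  5.36252949e-01, -4.60279944e-01,
         1.59378529e+02],
       [-7.06465668e-01, -5.19921907e-01,  4.80195241e-01,
         3.53127217e+02],
       [ 1.81964879e-02,  6.64916525e-01,  7.46695991e-01,
         7.09750949e+02],
       [ 0.00000000e+00,  0.00000000e+00,  0.00000000e+00,
         1.00000000e+00]])}
top {'mtx': array([[481.91348507,   0.        , 314.35641083],
       [  0.        , 481.91348507, 198.73534943],
       [  0.        ,   0.        ,   1.        ]]), 'T': array([[ 9.46254149e-03,  9.98433388e-01, -5.51473443e-02,
         5.01418858e+02],
       [-9.99897278e-01,  8.85385423e-03, -1.12713642e-02,
        -7.14853356e+01],
       [-1.07654398e-02,  5.52483352e-02,  9.98414607e-01,
         9.51303709e+02],
       [ 0.00000000e+00,  0.00000000e+00,  0.00000000e+00,
         1.00000000e+00]])}
{'mtx': array([[344.88140164,   0.        , 326.86361251],
      
[... 399 characters left out ...]
00e+00,  0.00000000e+00,
         1.00000000e+00]])}
{'time_s': 0.1, 'qpos': array([-6.89270742e+01,  1.83491428e+01,  8.96982598e+01, -1.33476885e-03,
        7.20462474e+01, -1.14651738e+00]), 'qvel': array([-0.00040296, -0.08425985, -0.18054052, -0.10271366,  0.01967791,
       -0.05189111]), 'effort': array([-7.80187690e-06, -4.13334811e+01, -2.32510561e+01,  7.28219049e-02,
        4.21467377e-02, -5.32547472e-05]), 'ee_pos': array([ 217.26394069, -531.88260299,  213.20053245]), 'ee_rot': array([-90.37012032,  89.90634139, 111.84973536]), 'force': array([ 0.20548716,  0.04607808, -0.27360901]), 'torque': array([ 0.03722478, -0.05003326, -0.00918309]), 'gripper_width': 91.29673197973469}
```

View pics/top0.png

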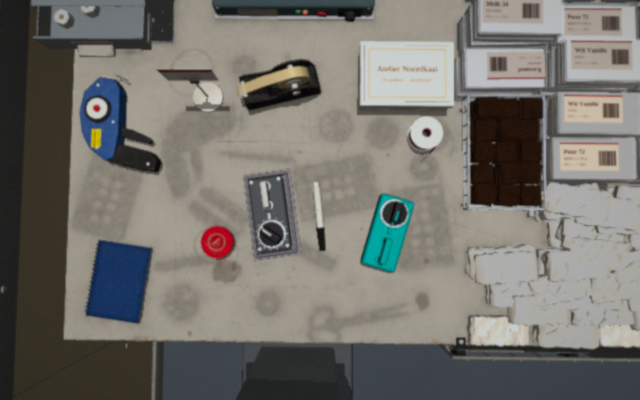

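View pics/scene0.png

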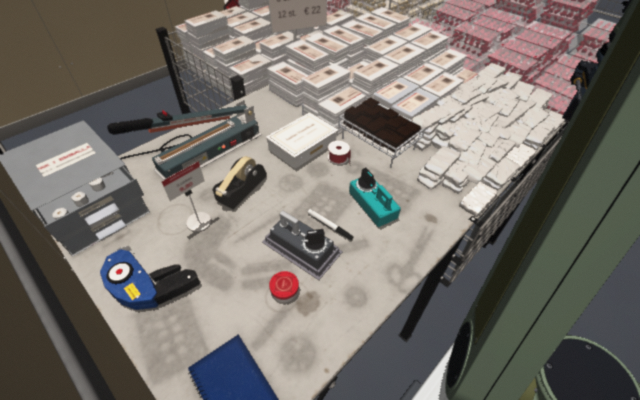

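```bash
cat > h.py <<'E'
from workcell import env
import cv2,numpy as np
from scipy.spatial.transform import Rotation as R
def pose(s=None):
    s=s or env.state(); T=np.eye(4); T[:3,:3]=R.from_euler('xyz',s['ee_rot'],degrees=True).as_matrix(); T[:3,3]=s['ee_pos']; return T
def cam(n,tool=None):
    c=env.get_calibration(n); return c['mtx'],(c['T'] if n!='wrist' else tool@c['hand_eye'])
def ray(K,T,u,v,z):
    d=T[:3,:3]@np.array([(u-K[0,2])/K[0,0],-(v-K[1,2])/K[1,1],-1]); o=T[:3,3]; return o+d*(z-o[2])/d[2]
def proj(K,T,p):
    q=np.linalg.inv(T)@np.append(p,1); return np.array([K[0,2]-K[0,0]*q[0]/q[2],K[1,2]+K[1,1]*q[1]/q[2]])
def snap(name):
    tool=pose(); im=env.grab_frame('wrist'); np.save(f'pics/{name}.npy',tool); cv2.imwrite(f'pics/{name}.png',im[...,::-1]); return tool
E
python3 - <<'E'
from h import *
a=cv2.imread("pics/top0.png"); K,T=cam("top")
cv2.imwrite("pics/c1.png",cv2.resize(a[155:275,230:310],None,fx=6,fy=5*1.0,interpolation=3))
for u,v,z in((271,234,91),(266,194,91),(271,234,50)):print(ray(K,T,u,v,z))
# foot/case corners via dark mask
hsv=cv2.cvtColor(a,cv2.COLOR_BGR2HSV); m=(a.max(2)<105).astype(np.uint8)
n,l,st,ce=cv2.connectedComponentsWithStats(m)
i=l[245,255] or l[190,255]
for i in range(1,n):
    x,y,w,h,A=st[i]
    if 235<x<300 and A>200:
        c=max(cv2.findContours((l==i).astype(np.uint8),0,1)[0],key=cv2.contourArea); r=cv2.minAreaRect(c);print(A,r)
        print([ray(K,T,*p,20).round(0)[:2] for p in cv2.boxPoints(r)])
E
```

```text
[485.29870625  14.91660164  91.        ]
[556.66294142  24.91176677  91.        ]
[484.53045867  19.03430959  50.        ]
2340 ((278.9474792480469, 85.46528625488281), (45.111419677734375, 80.22528839111328), 78.43986511230469)
[array([802.,  97.]), array([835., -57.]), array([747., -76.]), array([715.,  78.])]
2155 ((271.418212890625, 215.20632934570312), (81.9148178100586, 43.19928741455078), 82.56858825683594)
[array([593.,  75.]), array([605.,  -8.]), array([448., -31.]), array([436.,  52.])]
412 ((271.0, 233.5), (23.0, 22.0), 90.0)
[array([507.,  44.]), array([507.,   1.]), array([463.,   1.]), array([463.,  43.])]
```

View pics/c1.png

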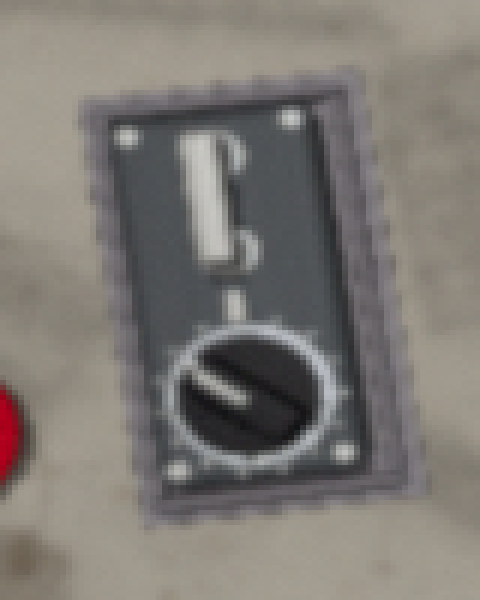

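```bash
cat >> h.py <<'E'
def target(p,yawy):
    """tool pose: x down, y axis at world yaw yawy deg"""
    a=np.radians(yawy); x=np.array([0,0,-1.]); y=np.array([np.cos(a),np.sin(a),0]); T=np.eye(4); T[:3,:3]=np.c_[x,y,np.cross(x,y)]; T[:3,3]=p; return T
def delta(Tg,T=None):
    T=pose() if T is None else T; D=np.linalg.inv(T)@Tg
    print("rotvec",R.from_matrix(D[:3,:3]).as_rotvec(degrees=True).round(2),"shift m",(D[:3,3]/1000).round(4))
E
python3 - <<'E'
from h import *
T=pose(); print(T.round(3)); print(np.degrees(np.arctan2(T[1,1],T[0,1])))
for y in(146,-34):delta(target([522,20,205],y))
E
```

```text
[[-1.00000e-03  3.78000e-01 -9.26000e-01  2.17264e+02]
 [ 2.00000e-03 -9.26000e-01 -3.78000e-01 -5.31883e+02]
 [-1.00000e+00 -2.00000e-03 -0.00000e+00  2.13201e+02]
 [ 0.00000e+00  0.00000e+00  0.00000e+00  1.00000e+00]]
-67.78014382628598
rotvec [1.4622e+02 1.2000e-01 4.0000e-02] shift m [ 0.0089 -0.3956 -0.4908]
rotvec [-3.378e+01 -3.000e-02  9.000e-02] shift m [ 0.0089 -0.3956 -0.4908]
```

```bash
python3 -m handwheel '-34 0 0 .009 -.396 -.491 .0912;-34 0 0 .009 -.396 -.491 .0912;-34 0 0 .009 -.396 -.491 .0912;-34 0 0 .009 -.396 -.491 .0912;-34 0 0 .009 -.396 -.491 .0912;-34 0 0 .009 -.396 -.491 .0912;-34 0 0 .009 -.396 -.491 .0912;-34 0 0 .009 -.396 -.491 .0912;-34 0 0 .009 -.396 -.491 .0912;-34 0 0 .009 -.396 -.491 .0912;-34 0 0 .009 -.396 -.491 .0912;-34 0 0 .009 -.396 -.491 .0912'; python3 -c "
from h import *
delta(target([522,20,205],-34))"
```

```text
time_s: 1.1
ee_pos: [459.3, -92.6, 206.7]
ee_rot: [-14.5, 90.0, -138.2]
force: [0.7, -1.0, -0.3]
gripper_width: 91.5
rotvec [0.22 0.01 0.  ] shift m [ 0.0016 -0.0105 -0.1284]
```

```bash
python3 -m handwheel '0 0 0 .0016 -.0105 -.1284 .0912;0 0 0 .0016 -.0105 -.1284 .0912;0 0 0 .0016 -.0105 -.1284 .0912;0 0 0 .0016 -.0105 -.1284 .045;0 0 0 .0016 -.0105 -.1284 .045;0 0 0 .0016 -.0105 -.1284 .045'; python3 -c "
from h import *
snap('w1');delta(target([522,20,205],-34))"
```

```text
time_s: 1.6
ee_pos: [521.0, 17.8, 204.6]
ee_rot: [-32.4, 89.9, -156.1]
force: [-0.0, -0.5, -0.3]
gripper_width: 74.2
rotvec [0.2  0.08 0.04] shift m [-0.0002 -0.0006 -0.003 ]
```

View pics/w1.png

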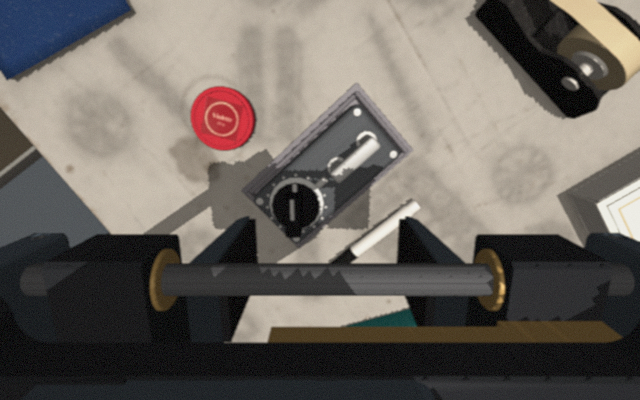

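```bash
python3 - <<'E'
from h import *
T=np.load('pics/w1.npy');K,C=cam('wrist',T); a=cv2.imread('pics/w1.png')
cv2.imwrite('pics/c2.png',cv2.resize(a[125:250,245:405],None,fx=5,fy=4.8,interpolation=3))
E
```

```text
(no output)
```

View pics/c2.png

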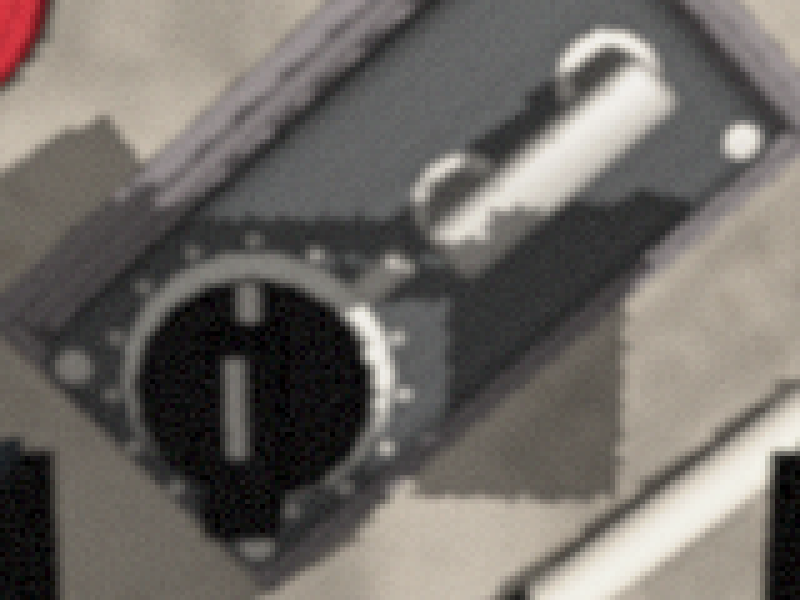

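```bash
python3 - <<'E'
from h import *
T=np.load('pics/w1.npy');K,C=cam('wrist',T)
f=lambda x,y,z: ray(K,C,245+x/5,125+y/4.8,z)[:2]
P=dict(nose=f(250,300,60),skirt=f(253,386,60),line1=f(232,355,91),line2=f(236,460,91),bar=f(238,442,91),sh1=f(665,85,91),sh2=f(460,258,91),mark=f(400,265,57),cA=f(72,367,49),cB=f(258,548,49),cC=f(742,140,49))
for k,v in P.items():print(k,v.round(1))
ang=lambda a,b:np.degrees(np.arctan2(*(P[b]-P[a])[::-1]))
print('line',ang('line2','line1'),'nose',ang('skirt','nose'),'shackle',ang('sh2','sh1'),'s-mark',ang('skirt','mark'),'case',ang('cB','cC'))
E
```

```text
nose [496.5  34.4]
skirt [487.   19.8]
line1 [494.6  32. ]
line2 [483.8  15.6]
bar [486.1  18.2]
sh1 [580.9  31.5]
sh2 [536.6  25.1]
mark [523.5  24.1]
cA [457.2  40.8]
cB [464.9 -11.7]
cC [590.4   7.7]
line 56.829174148334864 nose 56.82484458779575 shackle 8.29471880210052 s-mark 6.704574624606591 case 8.80414854242525
```

```bash
python3 - <<'E'
from h import *
delta(target([486.5,18.7,110],-33.3));delta(target([486.5,18.7,65],-33.3))
E
```

```text
rotvec [-0.5   0.08  0.04] shift m [ 0.0949 -0.0293  0.0177]
rotvec [-0.5   0.08  0.04] shift m [ 0.1399 -0.0293  0.0176]
```

```bash
python3 -m handwheel '-.5 0 0 .030 -.0293 .0177 .045;-.5 0 0 .060 -.0293 .0177 .045;-.5 0 0 .085 -.0293 .0177 .045;-.5 0 0 .095 -.0293 .0177 .045;-.5 0 0 .105 -.0293 .0177 .045;-.5 0 0 .120 -.0293 .0177 .045;-.5 0 0 .132 -.0293 .0177 .045;-.5 0 0 .139 -.0293 .0177 .045;-.5 0 0 .139 -.0293 .0177 .045;-.5 0 0 .139 -.0293 .0177 .045'; python3 -c "
from h import *
delta(target([486.5,18.7,65],-33.3));snap('w2')"
```

```text
time_s: 2.48
ee_pos: [487.8, 18.9, 66.7]
ee_rot: [112.1, 90.0, -11.3]
force: [-0.3, 0.1, -0.1]
gripper_width: 45.1
rotvec [-0.04 -0.01 -0.03] shift m [ 0.0017 -0.001   0.0009]
```

View pics/w2.png

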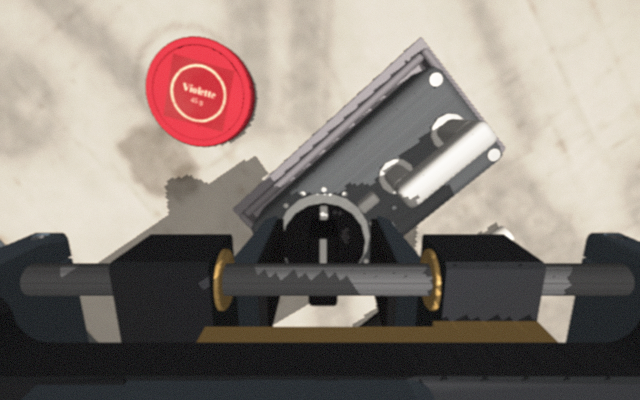

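```bash
python3 -m handwheel '0 0 0 .001 -.0011 .0009 .040;0 0 0 .0018 -.0011 .0009 .025;0 0 0 .0018 -.0011 .0009 .012;0 0 0 .0018 -.0011 .0009 .008;0 0 0 .0018 -.0011 .0009 .008;0 0 0 .0018 -.0011 .0009 .008;0 0 0 .0018 -.0011 .0009 .008' 35; python3 -c "
from h import *
s=env.state();print(s['torque'],s['force'])"
```

```text
time_s: 3.12
ee_pos: [486.0, 19.5, 64.6]
ee_rot: [-65.2, 90.0, 171.6]
force: [-1.4, 0.3, 2.5]
gripper_width: 13.7
[-0.00073248  0.07513944 -0.00133202] [-1.36998769  0.31938687  2.52264485]
```

```bash
python3 -m handwheel '0 0 0 .002 0 0 .008;0 0 0 .004 0 0 .008;0 0 0 .0055 0 0 .008;0 0 0 .0063 0 0 .008;0 0 0 .0063 0 0 .008' 40; python3 -c "
from h import *
s=env.state();print(s['torque'],s['force'])"
```

```text
time_s: 3.53
ee_pos: [486.1, 19.5, 58.7]
ee_rot: [139.6, 90.0, 16.3]
force: [-2.1, 0.7, 9.1]
gripper_width: 13.8
[ 0.03737707  0.40085739 -0.00667836] [-2.13734532  0.73468299  9.06194176]
```

```bash
python3 -m handwheel '0 0 0 .0006 0 0 .008;0 0 0 .001 0 0 .008;5 0 0 .001 0 0 .008;10 0 0 .001 0 0 .008;15 0 0 .001 0 0 .008;20 0 0 .001 0 0 .008;24 0 0 .001 0 0 .008;24 0 0 .001 0 0 .008' 40; python3 -c "
from h import *
s=env.state();print(s['torque'],s['force'],s['gripper_width']);T=pose();print(np.degrees(np.arctan2(T[1,1],T[0,1])))"
```

```text
time_s: 4.2
ee_pos: [486.1, 19.4, 58.5]
ee_rot: [134.3, 90.0, -13.1]
force: [-3.4, 0.4, 12.3]
gripper_width: 13.8
[-0.0191337   0.70911383  0.02285813] [-3.3721525   0.42686971 12.30551501] 13.774167922038535
-57.41197539047301
```

```bash
python3 -m handwheel '5 0 0 .0003 0 0 .008;10 0 0 .0003 0 0 .008;15 0 0 .0003 0 0 .008;20 0 0 .0003 0 0 .008;24.2 0 0 .0003 0 0 .008;24.2 0 0 .0003 0 0 .008;24.2 0 0 .0003 0 0 .008' 40; python3 -c "
from h import *
s=env.state();print(s['torque'],s['force'],s['gripper_width']);T=pose();print(np.degrees(np.arctan2(T[1,1],T[0,1])));snap('w3')"
```

```text
time_s: 4.78
ee_pos: [486.2, 19.3, 58.5]
ee_rot: [150.9, 89.9, -20.6]
force: [-3.3, -0.2, 14.5]
gripper_width: 14.0
[-0.12217785  0.87484371 -0.02331115] [-3.34104728 -0.15035891 14.5115177 ] 13.991795132216529
-81.47997783035925
```

View pics/w3.png

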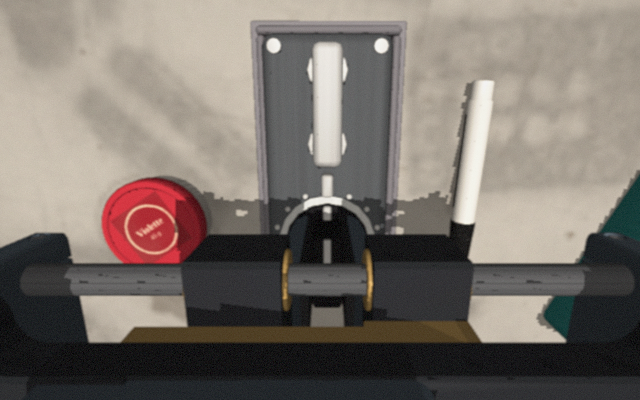

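Pointer line (col 327) lines up with the open mark (327,185) and the shackle. Let the knob up, open, rise.

```bash
python3 -m handwheel '0 0 0 -.002 0 0 .008;0 0 0 -.0045 0 0 .008;0 0 0 -.0062 0 0 .008;0 0 0 -.0062 0 0 .008;0 0 0 -.0062 0 0 .020;0 0 0 -.0062 0 0 .030;0 0 0 -.0062 0 0 .040;0 0 0 -.030 0 0 .040;0 0 0 -.065 0 0 .040;0 0 0 -.09 0 0 .040;0 0 0 -.09 0 0 .040;0 0 0 -.09 0 0 .040' 15; python3 -c "
from h import *
s=env.state();print(s['torque'],s['force'],s['gripper_width']);T=snap('w4');print(np.degrees(np.arctan2(T[1,1],T[0,1])));"
```

```text
time_s: 5.83
ee_pos: [487.0, 19.4, 147.9]
ee_rot: [170.7, 89.8, -0.8]
force: [0.0, -1.0, 0.2]
gripper_width: 39.9
[ 0.02252036 -0.00292188  0.01859632] [ 0.00729085 -0.99259892  0.19192144] 39.905062090476264
-81.48130342611255
```

View pics/w4.png

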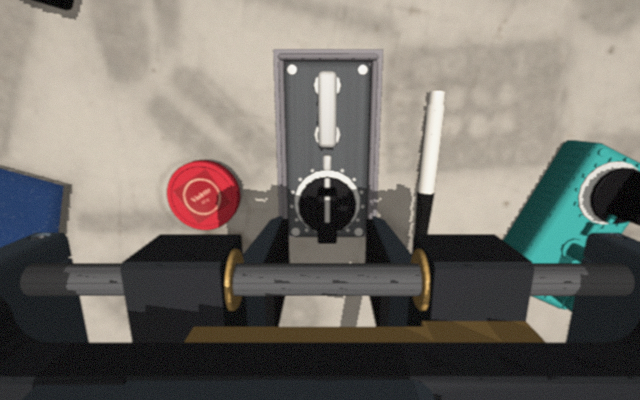

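```bash
python3 - <<'E'
from h import *
T=np.load('pics/w4.npy');K,C=cam('wrist',T); p=ray(K,C,327.5,110,91); print(p, ray(K,C,327.5,215,91))
p=p-4*np.array([np.cos(.148),np.sin(.148),0]); 
for z in(125,65):p[2]=z;delta(target(p,-81.5))
E
```

```text
[557.50334852  29.35913931  91.        ] [487.97265783  18.90583617  91.        ]
rotvec [ 0.02  0.01 -0.  ] shift m [ 0.0215  0.0007 -0.0684]
rotvec [ 0.02  0.01 -0.  ] shift m [ 0.0815  0.0007 -0.0684]
```

```bash
python3 -m handwheel '0 0 0 0 .0006 -.03 .04;0 0 0 .005 .0006 -.06 .04;0 0 0 .015 .0006 -.0684 .04;0 0 0 .03 .0006 -.0684 .04;0 0 0 .055 .0006 -.0684 .04;0 0 0 .074 .0006 -.0684 .04;0 0 0 .081 .0006 -.0684 .04;0 0 0 .081 .0006 -.0684 .03;0 0 0 .081 .0006 -.0684 .02;0 0 0 .081 .0006 -.0684 .006;0 0 0 .081 .0006 -.0684 .006;0 0 0 .081 .0006 -.0684 .006' 50;  python3 -m handwheel '0 0 0 0 0 0 .006;0 0 0 0 0 0 .006;0 0 0 -.003 0 0 .006;0 0 0 -.006 0 0 .006;0 0 0 -.006 0 0 .006' 50
```

```text
time_s: 6.88
ee_pos: [554.5, 29.2, 66.9]
ee_rot: [-172.9, 89.9, 15.6]
force: [-0.2, 0.7, 0.7]
gripper_width: 11.7
time_s: 7.3
ee_pos: [554.3, 29.1, 72.4]
ee_rot: [-176.7, 89.9, 11.9]
force: [1.3, 1.5, 0.8]
gripper_width: 11.8
```

```bash
python3 -m handwheel '0 0 0 -.004 0 0 .006;0 0 0 -.008 0 0 .006;0 0 0 -.012 0 0 .006;0 0 0 -.015 0 0 .006;0 0 0 -.015 0 0 .006' 50; python3 -m handwheel '0 0 0 -.001 0 0 .006;0 0 0 -.002 0 0 .006;0 0 0 -.003 0 0 .006;0 0 0 -.004 0 0 .006;0 0 0 -.005 0 0 .006;0 0 0 -.006 0 0 .006;0 0 0 -.006 0 0 .006' 50; python3 -c "
from h import *
snap('w5')"
```

```text
time_s: 7.72
ee_pos: [553.8, 28.9, 87.6]
ee_rot: [164.2, 90.0, -7.3]
force: [0.5, 1.7, 0.4]
gripper_width: 11.9
time_s: 8.3
ee_pos: [552.6, 28.7, 92.1]
ee_rot: [2.0, 89.8, -169.5]
force: [0.3, 0.9, -6.0]
gripper_width: 11.8
```

View pics/w5.png

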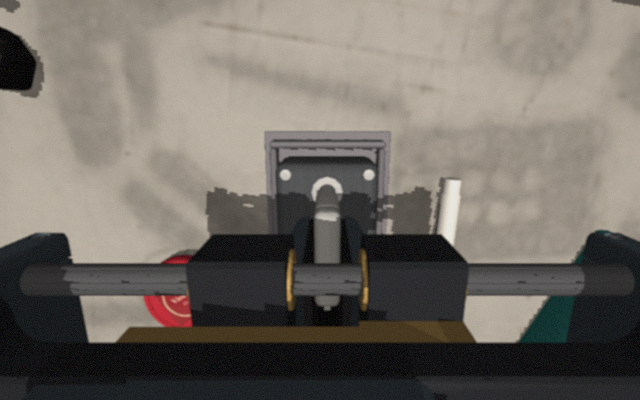

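```bash
python3 -m handwheel '0 0 0 -.004 0 0 .006;0 0 0 -.010 0 0 .006;0 0 0 -.018 0 0 .006;0 0 0 -.028 0 0 .006;0 0 0 -.040 0 0 .006;0 0 0 -.055 0 0 .006;0 0 0 -.070 0 0 .006;0 0 0 -.085 0 0 .006;0 0 0 -.1 0 0 .006;0 0 0 -.109 0 0 .006;0 0 0 -.113 0 0 .006;0 0 0 -.113 0 0 .006' 55; python3 -c "
from h import *
a=env.grab_frame('scene')[...,::-1];cv2.imwrite('pics/s2.png',a);np.save('pics/s2.npy',pose())
cv2.imwrite('pics/c3.png',cv2.resize(a[110:310,190:430],None,fx=3,fy=3,interpolation=3));s=env.state();print(s['force'],s['torque'],s['ee_pos'])"
```

```text
time_s: 9.35
ee_pos: [554.3, 28.9, 207.2]
ee_rot: [170.8, 89.9, -0.7]
force: [0.1, -0.2, -6.0]
gripper_width: 11.8
[-0.65906087  0.15552448 -5.70706976] [ 0.06737682 -0.05741102  0.01700583] [553.70608995  28.89468557 206.03465787]
```

View pics/c3.png

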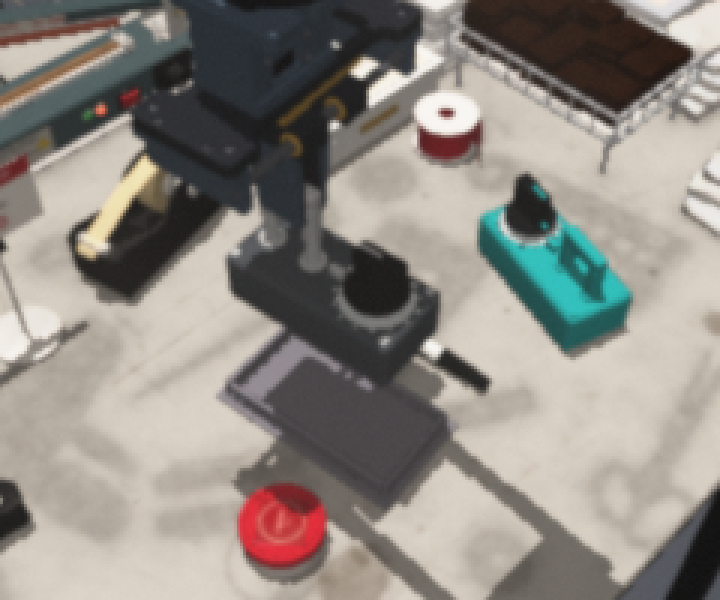

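```bash
python3 - <<'E'
from h import *
K,C=cam('scene');T=np.load('pics/s2.npy');a=np.radians(8.5)
u=np.array([np.cos(a),np.sin(a),0]);w=np.array([-np.sin(a),np.cos(a),0])
c=T[:3,3]+4*u-34*u
for z in(110,120,130):
    print(z,[((proj(K,C,np.array([*(c+x*u+33*w)[:2],z+h]))-[190,110])*3).round() .tolist() for x in(70,-70) for h in(0,44)])
E
python3 -m handwheel '0 0 0 0 0 0 .006;0 0 0 0 0 0 .006;0 0 0 0 0 0 .006;0 0 0 0 0 0 .006;0 0 0 0 0 0 .006;0 0 0 0 0 0 .006' 55
```

```text
110 [[226.0, 305.0], [221.0, 264.0], [382.0, 402.0], [384.0, 362.0]]
120 [[225.0, 296.0], [219.0, 254.0], [383.0, 393.0], [384.0, 353.0]]
130 [[224.0, 287.0], [218.0, 244.0], [383.0, 384.0], [384.0, 343.0]]
time_s: 9.9
ee_pos: [553.8, 28.9, 205.6]
ee_rot: [6.1, 90.0, -165.3]
force: [-0.2, -0.3, -5.8]
gripper_width: 11.9
```

```bash
python3 -c "
from workcell import env
print(env.job_done())"
```

```text
the job is handed in; nothing more can be done
None
```

The lock is open, out of the tray and held up by its shackle. I handed the job in at about 10 s; no verdict was reported.

- **Dial:** I gripped the bar, pressed the knob to its stop (about 6 mm, 12–14 N) and turned it clockwise 48°, which is two notches. I let it rise in the grip before opening the fingers. The wrist picture taken after release showed the pointer in line with the open mark.
- **Shackle:** I pulled it up to its stop. After about 24 mm the lock's weight of about 6 N came onto the wrist.
- **Final hold:** I lifted straight up, and the lock hangs steady at a 55 N grip with the opening at 11.9 mm.

**Last checks:**
- **Height:** the tool height puts the underside at about 120 mm. The corners I read in the scene picture give about 123 mm at the shackle end and 129 mm at the dial end. I put that gap down to pixel reading and calibration error, or a tilt of about 2° at most.
- **Surroundings:** the scene picture showed the tray empty and the neighbouring things still in place; I did not measure them.

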